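Pack the hole-saw rounds in the caddy and tidy the shelf

TASK

Put the wooden rounds away in the open blue caddy: stack them all flat in one pile centred on its round plate, widest at the bottom and narrowest on top, then shut the hinged lid over them and press it down until the catch holds it. Also lay the steel spirit level flat on the shelf and flush against the outside of the caddy's front wall (the wall towards the robot), about midway along it, and leave the other things on the shelf where they are.

Things in the scene. Friction and masses are not known exactly. Their poses are not given: they have to be found in the camera images.
- caddy: Blue plastic tool caddy, fixed to the shelf, 170 mm along its x, 180 mm along its y, walls 48 mm high and 4 mm thick, 78 mm high with the lid shut. Origin: centre of its underside, on the shelf; z up. Its front is the outer wall face at x = -85 mm, towards the robot. The lid's hinge runs along its +y side, the catch is on its -y side.
- plate (a point): Centre of the top of the round aluminium plate (80 mm across) fixed on the caddy's floor, 8 mm above the shelf. The stack stands here.
- lid (a joint): Angle of the caddy's lid in rad: 0 shut, 1.57 standing upright on the caddy's +y side, up to 1.95 leaning back. A stiff hinge: it stays where it is left. The lid is a shell 170 x 180 mm and 30 mm deep, 0.2 kg. In the last 0.1 rad it meets a sprung catch on the -y side and must be pressed down with about 8 N near that side to snap fully shut.
- lid_hinge (a point): Point on the middle of the lid's hinge line, 48 mm above the shelf and at y = +90 mm in the caddy's frame; the hinge line runs along the caddy's x.
- lid_press (a point): Point on the outer (top) face of the lid, 160 mm from the hinge and 30 mm out from the lid's rim plane, in the middle of its width: a good place to push it over and press it shut. It moves with the lid; its frame has z out of the lid's outer face and -y from hinge to free edge.
- level: Spirit level, a steel bar 180 mm long (its x), 48 mm wide (its y) and 24 mm high, lying flat, 0.2 to 0.4 kg. Origin: centre of its underside; z up.
- wide1: Brown wooden round (a hole-saw cut-out), a flat disc 68 mm across and 10 mm thick, light. Origin: centre of its underside; z up. It may be absent.
- wide2: Brown wooden round (a hole-saw cut-out), a flat disc 68 mm across and 10 mm thick, light. Origin: centre of its underside; z up. It may be absent.
- mid1: Brown wooden round (a hole-saw cut-out), a flat disc 56 mm across and 10 mm thick, light. Origin: centre of its underside; z up. It may be absent.
- mid2: Brown wooden round (a hole-saw cut-out), a flat disc 56 mm across and 10 mm thick, light. Origin: centre of its underside; z up. It may be absent.
- small1: Brown wooden round (a hole-saw cut-out), a flat disc 44 mm across and 10 mm thick, light. Origin: centre of its underside; z up. It may be absent.
- small2: Brown wooden round (a hole-saw cut-out), a flat disc 44 mm across and 10 mm thick, light. Origin: centre of its underside; z up. It may be absent.
- torch: Yellow torch, 145 mm long; not part of the job, leave it alone. Origin: centre of its underside.
- tape_measure: Tape measure, 68 mm long, 64 mm high; not part of the job, leave it alone. Origin: centre of its underside.
- filler_tub: Tub, 72 mm across, 75 mm high; not part of the job, leave it alone. Origin: centre of its underside.
- offcut: Wood offcut, 130 x 50 x 18 mm; not part of the job, leave it alone. Origin: centre of its underside.
Mind the look-alikes: they are no part of the job. What is shaped like the level but pink is not meant.

How it is judged:
On the way, in this order (a step that is already met when the one before it is completed fails the run):
1. all the rounds present are stacked on the plate, centred and flat, no round below a wider one, while the lid is still open (horizontal distance between each of wide1, wide2, mid1, mid2, small1, small2 and plate below 0.008 m and angle between each of wide1, wide2, mid1, mid2, small1, small2's own z axis and vertical below 0.1 rad and z of each of mid1, mid2, small1, small2 in the frame of wide1 above 0.006 m and z of each of mid1, mid2, small1, small2 in the frame of wide2 above 0.006 m and z of each of small1, small2 in the frame of mid1 above 0.006 m and z of each of small1, small2 in the frame of mid2 above 0.006 m and value of joint lid above 0.5 rad), for 0.3 s.
2. the lid is pressed shut over the stack and the catch holds it (value of joint lid below 0.02 rad), for 0.3 s.
At the end, for the whole second after the job is handed in: Rounds: flat (0.1 rad), each centre within 8 mm of the plate's, wider below narrower. Lid: within 0.02 rad of shut. Level: flat, long side against the caddy's front (gap under 3.5 mm, parallel within 0.04 rad, middle within 25 mm of the front's middle). All at rest (horizontal distance between each of wide1, wide2, mid1, mid2, small1, small2 and plate below 0.008 m and angle between each of wide1, wide2, mid1, mid2, small1, small2's own z axis and vertical below 0.1 rad and z of each of mid1, mid2, small1, small2 in the frame of wide1 above 0.006 m and z of each of mid1, mid2, small1, small2 in the frame of wide2 above 0.006 m and z of each of small1, small2 in the frame of mid1 above 0.006 m and z of each of small1, small2 in the frame of mid2 above 0.006 m and value of joint lid below 0.02 rad and x of level in the frame of caddy between -0.1125 and -0.105 m and y of level in the frame of caddy between -0.025 and 0.025 m and angle between the x axis of level and the y axis of caddy, either way round below 0.04 rad and angle between level's own z axis and vertical below 0.08 rad and linear speed of each of wide1, wide2, mid1, mid2, small1, small2, level below 0.02 m/s); the robot touches nothing.
It fails at once if the torch, tape measure, tub or offcut is pushed more than 4 cm from its place (distance of any of torch, tape_measure, filler_tub, offcut from where it was at the start of the episode above 0.04 m).
Of wide1, wide2, mid1, mid2, small1, small2 only 4 to 6 are there at a start; the rules pass over those that are not, and their reading is None.
At some moment in a run one of level may be knocked a few centimetres aside while the robot is not near it.
Once in a run the grip may slacken for a moment while it holds something.
It also fails if it takes over 210 s, if anything falls off the work surface, if the arm or the gripper's body presses on something with over 40 N, if the wrist force passes 120 N, or if a joint passes its speed limit or range.

ROBOT

A 6-joint arm with a two-finger parallel gripper is mounted at the origin on the work surface. World frame = base frame: x ahead of the robot, y to its left, z up, the work surface at z = 0. Lengths are in m, angles in rad, forces in N, time in s.
With the tool pointing down it reaches from about 0.25 to 0.8 m from the base axis. Payload 8.5 kg.
Tool frame: the origin (TCP) lies between the finger pads; the fingertips stand 8 mm ahead of it and the grasp point (between the pads) lies 11 mm behind it; x points along the fingers, y is the direction in which the jaws open and shut, and the axes are right-handed (so a half turn about x gives the same grasp; the last joint's range is limited). The gripper opens to 85 mm and grips with 20 to 120 N. Pads are 22 mm wide; open, the fingers measure 114 mm over their backs; the gripper's body (76 mm by 85 mm) begins 54 mm behind the grasp point. The pads swing forward as they close: fully open they stand 13 mm farther back than shut.
Start: joints at [1.15, 0.238, -0.013, 1.319, 0, 1.571], TCP at [0.214, 0.479, 0.239] pointing down, gripper open.
Joint ranges: [-2.66, 2.66], [-1.03, 1.9], [-1.14, 1.46], [-1.82, 2.27], [-1.45, 1.34], [-3.14, 3.14]. Speed limits (rad/s): [2.22, 2.22, 2.79, 3.14, 3.14, 3.14].

INTERFACE

Orientations are given as a 3x3 rotation matrix whose columns are the frame's x, y, z axes.
In Python, from plant import * gives the robot as it stands. Calls block until the motion is done:
- move_to(position, orientation): joint-space move of the TCP to a pose.
- move_linear(position, orientation=None, v=0.15, force_limit=None): straight line of the TCP; orientation=None keeps the orientation; v is the mean speed in m/s. With force_limit (N) it stops when the force on the tool has changed by that much, and returns True; else False.
- move_joints(angles): joint-space move.
- command_gripper(opening): finger opening in m; the grip force is fixed at half the most; returns when the fingers have stopped.
- pause(seconds).
- ik(position, orientation): joint angles nearest the present ones, or None.
- sense(): the state.
- capture(name): name is "side" or "top"; returns (picture, depth): 384x512x3 uint8, red, green, blue; 384x512 float32, m along the optical axis (not along the pixel's ray), 0 where there is no reading.
- camera_info(name): a dict with "vfov" (degrees; the focal length in pixels is half the picture's height over the tangent of half this angle, whatever the lens; pixels are square), "cx", "cy" (the principal point, pixels), "k1" (the pictures are not rectified: a ray, as slopes to the right and down, at radius r is drawn at 1 + k1 r^2 times it, then the intrinsics apply), "R" (3x3) and "t" (3): a world point X has camera coordinates R X + t. Camera axes: x right, y down, z forward; pixel columns grow to the right and rows downward; lengths in m; the calibration is good to about 2 mm. A picture is of the moment at which its call begins. camera_info takes no time and is no camera call.
A pose or a line that the arm cannot do raises MotionError and nothing moves.
- hand_in(): hands the job in, once; it reports no verdict.
Trained networks look in the newest picture that a camera, given by its name, has taken for a name from the list of things; names that differ only in an ending like _2 or _b are one class to them, and where a whole thing is asked for, a point or a joint stands for the part that bears it (a point fixed in the world has none). Each returns a list of dicts, best first, with "conf" (0 to 1); they miss things now and then, are a little off and sometimes report something else, mostly with a low value. They report only what shows in the picture. A call takes as long as a camera call. They do not tell look-alikes from the thing itself.
- masks_of(camera, thing): "mask" (384x512 bool, what is visible of it) and "extent" ([left, top, right, bottom] in pixels, round what is visible of it).
The state is a dict: "clock": time; "joint_pos": joint angles; "qvel": joint speeds; "effort": joint torques, N m; "position": TCP position; "orientation": TCP orientation; "wrist_force": force on the tool from outside, world axes, zero at the start; "wrist_torque": the same for the moment, N m; "width": finger opening in m.
Only numpy, scipy, OpenCV 4.12 (cv2) and the standard library are available. Lean on these libraries where they do the work, as an engineer would, in place of code of your own. Each camera call takes 0.05 s, during which the arm holds its last target.

## Working session

There is one attempt and no reset: what is moved stays moved. The work goes in short steps, each a Python script; the robot and the scene stay as the last script left them, time stands still between calls to the robot, and variables do not carry over. Pictures are saved under pics/ and viewed, and the job is handed in when it is done.

```bash
ls; mkdir -p pics; cat > h.py <<'E'
from plant import *
import numpy as np, cv2
def save(n,im): cv2.imwrite('pics/'+n+'.png',cv2.cvtColor(im,cv2.COLOR_RGB2BGR))
def cloud(name,depth):
    c=camera_info(name); f=192/np.tan(np.radians(c['vfov'])/2)
    v,u=np.mgrid[0:384,0:512].astype(float)
    K=np.array([[f,0,c['cx']],[0,f,c['cy']],[0,0,1]])
    p=cv2.undistortPoints(np.stack([u.ravel(),v.ravel()],1)[:,None],K,np.array([c['k1'],0,0,0,0.]))[:,0]
    d=depth.ravel(); P=np.c_[p*d[:,None],d]
    W=(P-c['t'])@np.array(c['R'])
    W[d<=0]=np.nan
    return W.reshape(384,512,3)
E
python3 - <<'E'
from h import *
for n in('side','top'):
    im,d=capture(n); save(n+'0',im); np.save(n+'0.npy',d); c=camera_info(n); print(n,c)
    W=cloud(n,d)
    for t in ('caddy','lid','level','wide1','mid1','small1','torch','tape_measure','filler_tub','offcut'):
        for m in masks_of(n,t):
            if m['conf']<.2: continue
            w=W[m['mask']]; w=w[~np.isnan(w[:,0])]
            print(t,round(m['conf'],2),m['extent'],m['mask'].sum(),np.round(np.median(w,0),3) if len(w) else None, np.round(w.max(0)-w.min(0),3) if len(w) else None)
print(sense())
E
```

```text
pics
side {'vfov': 43.74155016850574, 'cx': 251.08374142604256, 'cy': 187.45650164526788, 'k1': -0.11756385465622873, 'R': array([[-0.90955493, -0.41552354,  0.00707207],
       [-0.32063442,  0.6908191 , -0.64804517],
       [ 0.2643925 , -0.59170023, -0.76156907]]), 't': array([0.45711958, 0.22785803, 1.4088205 ])}
caddy 0.65 [133.7, 201.7, 241.3, 276.1] 4462 [0.577 0.219 0.041] [0.247 0.284 0.241]
lid 0.64 [133.7, 208.5, 202.8, 274.0] 1893 [0.592 0.314 0.186] [0.208 0.178 0.238]
level 0.61 [198.6, 144.6, 236.8, 183.1] 726 [ 0.678 -0.111  0.022] [0.09  0.188 0.037]
level 0.48 [263.7, 96.3, 289.8, 123.0] 364 [ 0.613 -0.464  0.017] [0.119 0.158 0.038]
wide1 0.71 [297.3, 130.3, 316.9, 145.9] 183 [ 0.455 -0.389  0.009] [0.062 0.067 0.017]
mid1 0.66 [262.9, 94.9, 287.9, 123.1] 331 [ 0.611 -0.463  0.017] [0.126 0.147 0.031]
mid1 0.52 [251.8, 149.8, 264.5, 165.4] 173 [ 0.569 -0.208  0.009] [0.055 0.054 0.021]
small1 0.74 [206.1, 323.5, 234.0, 355.5] 772 [0.381 0.458 0.072] [0.07  0.068 0.073]
small1 0.62 [266.7, 129.0, 277.6, 138.8] 77 [ 0.581 -0.341  0.009] [0.039 0.047 0.014]
torch 0.61
[... 2136 characters left out ...]
 1.31918734e+00,
       -2.08506664e-05,  1.57076479e+00]), 'qvel': array([ 0.00118665,  0.00012635,  0.00083846,  0.00027034, -0.00123476,
        0.00032481]), 'effort': array([-3.37767189e-03, -5.38595867e+01,  3.46693718e+01,  3.12382355e-03,
       -1.28142328e-04,  1.39091776e-05]), 'position': array([0.21446173, 0.47915796, 0.23929596]), 'orientation': array([[-2.33122863e-06,  4.08487695e-01,  9.12763826e-01],
       [-5.62486430e-05,  9.12763825e-01, -4.08487695e-01],
       [-9.99999998e-01, -5.22940048e-05,  2.08490174e-05]]), 'wrist_force': array([-0.37533967,  0.99045342,  0.1183873 ]), 'wrist_torque': array([ 0.01904533, -0.01442527, -0.01544669]), 'width': 0.08559174394996291}
```

View pics/top0.png

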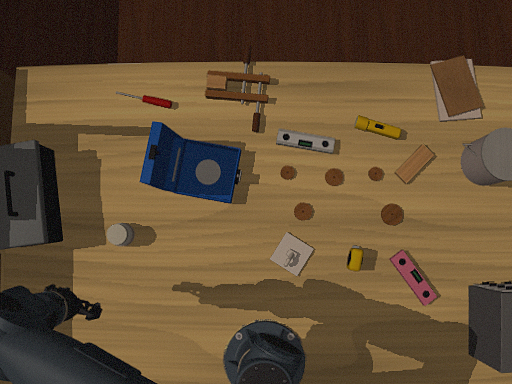

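View pics/side0.png

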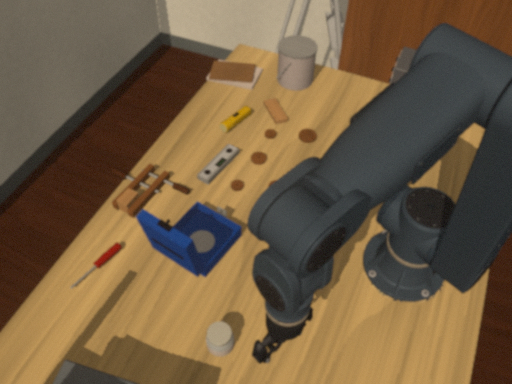

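```bash
cat >> h.py <<'E'
def proj(name,X):
    c=camera_info(name); f=192/np.tan(np.radians(c['vfov'])/2)
    K=np.array([[f,0,c['cx']],[0,f,c['cy']],[0,0,1]])
    r,_=cv2.Rodrigues(np.array(c['R'])); 
    return cv2.projectPoints(np.array(X,float).reshape(-1,1,3),r,np.array(c['t'],float),K,np.array([c['k1'],0,0,0,0.]))[0][:,0]
def toplane(name,uv,z):
    c=camera_info(name); f=192/np.tan(np.radians(c['vfov'])/2)
    K=np.array([[f,0,c['cx']],[0,f,c['cy']],[0,0,1]])
    p=cv2.undistortPoints(np.array(uv,float).reshape(-1,1,2),K,np.array([c['k1'],0,0,0,0.]))[:,0]
    R=np.array(c['R']); o=-R.T@c['t']; d=np.c_[p,np.ones(len(p))]@R
    return o+d*((z-o[2])/d[:,2])[:,None]
def rectify(name,im,z,x0,x1,y0,y1,s=0.001):
    # metric map: rows = x decreasing, cols = y decreasing
    xs=np.arange(x1,x0,-s); ys=np.arange(y1,y0,-s)
    X,Y=np.meshgrid(xs,ys,indexing='ij')
    p=proj(name,np.stack([X,Y,np.full_like(X,z)],-1)).reshape(len(xs),len(ys),2).astype(np.float32)
    return cv2.remap(im,p[...,0],p[...,1],cv2.INTER_CUBIC)
E
python3 - <<'E'
from h import *
im=cv2.cvtColor(cv2.imread('pics/top0.png'),cv2.COLOR_BGR2RGB)
d=np.load('top0.npy'); W=cloud('top',d)
r=rectify('top',im,0.01,0.38,0.72,-0.45,0.0); save('rect_rounds',r)
r=rectify('top',im,0.048,0.45,0.75,0.05,0.45); save('rect_caddy',cv2.resize(r,None,fx=1.6,fy=1.6))
# rounds: colour+fit
hsv=cv2.cvtColor(im,cv2.COLOR_RGB2HSV)
for u,v in((289,172),(334,177),(376,173),(304,211),(392,214)):
    print((u,v),hsv[v,u],im[v,u],hsv[v+15,u],im[v+15,u])
E
```

```text
(289, 172) [ 12 167  98] [98 59 34] [ 17 139 143] [143 109  65]
(334, 177) [ 13 207  64] [64 34 12] [ 18 129 142] [142 113  70]
(376, 173) [  7 154  68] [68 37 27] [ 18 127 142] [142 113  71]
(304, 211) [ 11 172  92] [92 53 30] [ 18 129 125] [125 100  62]
(392, 214) [ 13 162  55] [55 35 20] [ 19 129 130] [130 105  64]
```

View pics/rect_rounds.png

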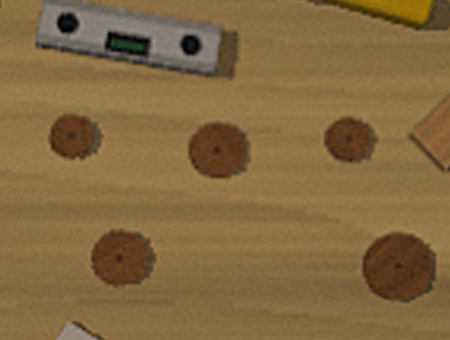

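View pics/rect_caddy.png

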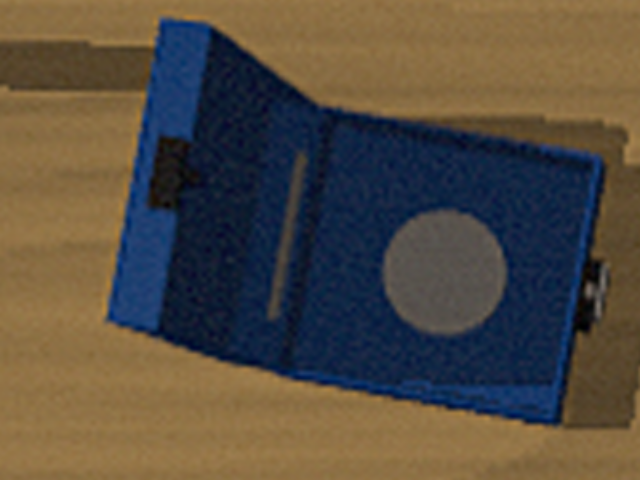

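```bash
cat >> h.py <<'E'
def circ(name,im,z,cx,cy,r,kind='round',ext=0.05):
    """refine circle centre (known radius) at height z by template on metric rectification"""
    s=0.0005
    R=rectify(name,im,z,cx-ext,cx+ext,cy-ext,cy+ext,s).astype(np.float32)
    if kind=='round': f=R[...,0]/(R[...,1]+5)
    else: f=R[...,0]/(R[...,2]+5)   # plate grey vs blue
    f=cv2.GaussianBlur(f,(0,0),2); f=np.clip(f,np.percentile(f,2),np.percentile(f,98))
    n=f.shape[0]; best=None
    k=int(r*1.35/s); yy,xx=np.mgrid[-k:k+1,-k:k+1]; rr=np.hypot(xx,yy)*s
    t=np.where(rr<r,1.,np.where(rr<r*1.3,-1.,0)); t[t>0]/=(t>0).sum(); t[t<0]/=(t<0).sum()
    sc=cv2.filter2D(f,-1,t.astype(np.float32),borderType=cv2.BORDER_REPLICATE)
    i,j=np.unravel_index(sc.argmax(),sc.shape)
    return cx+ext-i*s, cy+ext-j*s, sc[i,j]
E
python3 - <<'E'
from h import *
im=cv2.cvtColor(cv2.imread('pics/top0.png'),cv2.COLOR_BGR2RGB)
si=cv2.cvtColor(cv2.imread('pics/side0.png'),cv2.COLOR_BGR2RGB)
for u,v in((289,172),(334,177),(376,173),(304,211),(392,214)):
    X=toplane('top',[[u,v]],.01)[0]
    for r in (.022,.028,.034): print((u,v),r,np.round(circ('top',im,.01,X[0],X[1],r),4),np.round(circ('side',si,.01,X[0],X[1],r),4))
X=toplane('top',[[208,172]],.008)[0]
for r in (.038,.04,.042): print('plate',np.round(circ('top',im,.008,X[0],X[1],r,'p',.06),4),np.round(circ('side',si,.008,X[0],X[1],r,'p',.06),4))
# shelf plane depth check
W=cloud('top',np.load('top0.npy')); print(np.nanmedian(W[185:200,320:370,2]), np.nanmedian(W[165:178,203:213,2]))
# caddy rim in top cloud
m=(W[...,2]>.043)&(W[...,2]<.053)&(W[...,0]>.45)&(W[...,0]<.75)&(W[...,1]>.05)&(W[...,1]<.3)
p=W[m]; print(len(p)); rect=cv2.minAreaRect(p[:,:2].astype(np.float32)); print(rect)
np.save('rim.npy',p)
E
```

```text
(289, 172) 0.022 [ 0.5844 -0.0707  0.2882] [ 0.5839 -0.0627  0.2038]
(289, 172) 0.028 [ 0.5879 -0.0662  0.1887] [ 0.5824 -0.0627  0.1617]
(289, 172) 0.034 [ 0.5849 -0.0587  0.1282] [ 0.5774 -0.0672  0.1112]
(334, 177) 0.022 [ 0.5711 -0.2243  0.1346] [ 0.5686 -0.2133  0.1215]
(334, 177) 0.028 [ 0.5701 -0.2163  0.2864] [ 0.5696 -0.2078  0.2153]
(334, 177) 0.034 [ 0.5711 -0.2113  0.2032] [ 0.5696 -0.2073  0.1849]
(376, 173) 0.022 [ 0.5813 -0.3476  0.2814] [ 0.5813 -0.3391  0.1755]
(376, 173) 0.028 [ 0.5838 -0.3431  0.1876] [ 0.5808 -0.3391  0.1565]
(376, 173) 0.034 [ 0.5863 -0.3376  0.1262] [ 0.5813 -0.3381  0.1144]
(304, 211) 0.022 [ 0.4586 -0.1114  0.1419] [ 0.4906 -0.1274  0.0779]
(304, 211) 0.028 [ 0.4626 -0.1189  0.2932] [ 0.4946 -0.1309  0.0732]
(304, 211) 0.034 [ 0.4661 -0.1149  0.2022] [ 0.5006 -0.1284  0.069 ]
(392, 214) 0.022 [ 0.4686 -0.3998  0.1119] [ 0.4656 -0.3968  0.0888]
(392, 214) 0.028 [ 0.4526 -0.3888  0.1354] [ 0.4531 -0.3848  0.1352]
(392, 214) 0.034 [ 0.4536 -0.3968  0.2874] [ 0.4531 -0.3883  0.2102]
plate [0.5858 0.1775 0.7192] [0.5818 0.18   0.5457]
plate [0.5858 0.178  0.8051] [0.5828 0.1805 0.5752]
plate [0.5858 0.178  0.7876] [0.5838 0.1815 0.5804]
0.00026956426265826875 0.007162637209433496
694
((0.5882986187934875, 0.18546298146247864), (0.22771106660366058, 0.1713767945766449), 80.00576782226562)
```

```bash
python3 - <<'E'
from h import *
W=cloud('side',np.load('side0.npy')); T=cloud('top',np.load('top0.npy'))
for n,A in(('side',W),('top',T)):
    m=np.isfinite(A[...,2])&(abs(A[...,2])<.02)&(A[...,0]>.35)&(A[...,0]<.72)&(abs(A[...,1]+.15)<.35)
    p=A[m]; M=np.c_[p[:,:2],np.ones(len(p))]; k=np.linalg.lstsq(M,p[:,2],rcond=None)[0]; r=p[:,2]-M@k
    m2=abs(r)<.004; k=np.linalg.lstsq(M[m2],p[m2,2],rcond=None)[0]; print(n,k,len(p))
# plane of rounds by depth: centroid of mask pts z>5mm
    for c,r in(((.584,-.069),.03),((.571,-.214),.036),((.581,-.345),.03),((.4535,-.393),.042),((.4626,-.119),.036),):
        q=A[np.isfinite(A[...,2])&(np.hypot(A[...,0]-c[0],A[...,1]-c[1])<r)&(A[...,2]>.006)]
        print(c,len(q),np.round(q.mean(0),4),np.round(cv2.minEnclosingCircle(q[:,:2].astype(np.float32))[0],4))
E
```

```text
side [ 0.00545814  0.00144076 -0.00223145] 11104
(0.584, -0.069) 89 [ 0.5832 -0.065   0.0098] [ 0.5825 -0.0645]
(0.571, -0.214) 132 [ 0.5691 -0.2096  0.0099] [ 0.5667 -0.21  ]
(0.581, -0.345) 73 [ 0.5821 -0.3426  0.0093] [ 0.5804 -0.3465]
(0.4535, -0.393) 167 [ 0.4552 -0.3904  0.0098] [ 0.4554 -0.3908]
(0.4626, -0.119) 21 [ 0.4826 -0.1216  0.0095] [ 0.4792 -0.1213]
top [ 0.00293394 -0.00103631 -0.00084677] 24427
(0.584, -0.069) 145 [ 0.5846 -0.071   0.0104] [ 0.5829 -0.0687]
(0.571, -0.214) 231 [ 0.5711 -0.2169  0.0106] [ 0.5714 -0.2122]
(0.581, -0.345) 140 [ 0.582  -0.3469  0.0106] [ 0.5786 -0.3454]
(0.4535, -0.393) 335 [ 0.4539 -0.3968  0.0107] [ 0.4526 -0.3935]
(0.4626, -0.119) 229 [ 0.4636 -0.1195  0.0103] [ 0.4621 -0.1162]
```

```bash
cat >> h.py <<'E'
def Rd(yaw):
    c,s=np.cos(yaw),np.sin(yaw)
    return np.array([[0,c,s],[0,s,-c],[-1,0,0.]])
def st():
    s=sense(); print('t%.1f'%s['clock'],'p',np.round(s['position'],4),'w%.4f'%s['width'],'F',np.round(s['wrist_force'],1)); return s
E
python3 - <<'E'
from h import *
x,y=.4533,-.393
for yaw in(np.pi/2,-np.pi/2): print(ik([x,y,.12],Rd(yaw)), ik([.585,.179,.12],Rd(yaw)))
move_to([x,y,.12],Rd(np.pi/2)); st()
for n in('top','side'):
    im,d=capture(n); save(n+'1',im)
b=move_linear([x,y,.02],v=.1,force_limit=6); print(b); st()
b=move_linear([x,y,-.012],v=.02,force_limit=4); print(b); st()
E
```

```text
[-0.71426704  0.42526221 -0.04960446  1.09592966  0.         -0.71426704] [ 0.29693662  0.44426338 -0.01804515  1.1084878   0.          0.29693662]
[-0.71426704  0.42526221 -0.04960446  1.09592966  0.          2.42732561] [ 0.29693662  0.44426338 -0.01804515  1.1084878   0.         -2.84465603]
t4.3 p [ 0.4538 -0.3925  0.1201] w0.0854 F [-0.4  0.3  0.6]
False
t5.5 p [ 0.4537 -0.3933  0.0206] w0.0857 F [ 0.4  0.5 -0.1]
True
t6.7 p [ 0.4532 -0.393  -0.0051] w0.0850 F [-1.1  0.3  5.7]
```

```bash
cat >> h.py <<'E'
def back(w):
    s=np.sin(-.1)+w/2/.057
    return .057*(np.cos(.1)-np.sqrt(1-s*s))
def tcpz(tip,w): return tip+.008-back(w)
E
python3 - <<'E'
from h import *
x,y=.4533,-.393
print(tcpz(.0025,.068),tcpz(.0025,.056),tcpz(.0025,.044),back(.085))
move_linear([x,y,tcpz(.0025,.068)],v=.05)
command_gripper(.06); s=st()
move_linear([x,y,.15],v=.15); s=st()
for n in('top','side'):
    im,d=capture(n); save(n+'2',im)
E
```

```text
0.003257709516101849 0.0062374691026463635 0.008401613135124188 0.01319442562514473
t7.4 p [ 0.4532 -0.393   0.004 ] w0.0650 F [-1.4  2.4  9.3]
t8.5 p [ 0.4529 -0.3926  0.149 ] w0.0654 F [-0.6 -0.2 -0.4]
```

View pics/side2.png

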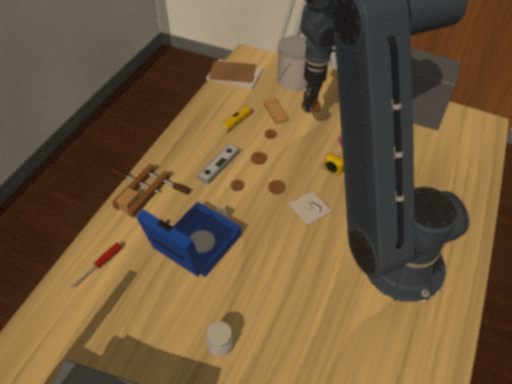

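View pics/top2.png

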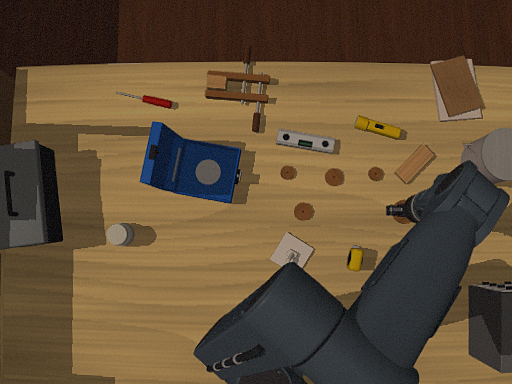

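```bash
python3 - <<'E'
import cv2,numpy as np
a=cv2.imread('pics/top2.png')[180:240,360:440];b=cv2.imread('pics/side2.png')[70:130,280:360]
cv2.imwrite('pics/z2.png',cv2.resize(np.hstack([a,b]),None,fx=5,fy=5,interpolation=cv2.INTER_CUBIC))
E
```

```text
(no output)
```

View pics/z2.png

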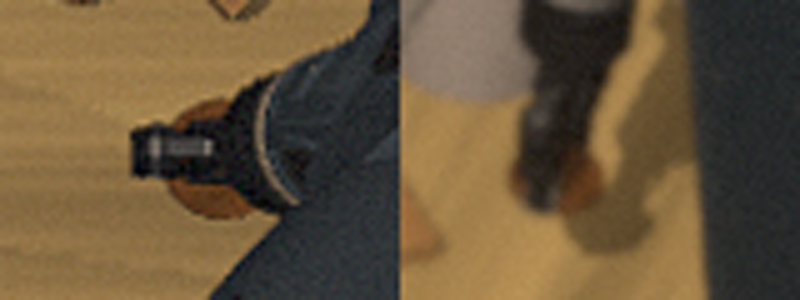

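```bash
cat >> h.py <<'E'
PX,PY=.5845,.179
def place(bottom,zg,w,yaw=np.pi/2,px=None,py=None):
    px=PX if px is None else px; py=PY if py is None else py
    move_to([px,py,.15],Rd(yaw)); s=st()
    if s['width']<w-.008: print('LOST?'); return False
    move_linear([px,py,bottom+zg+.015],v=.12)
    b=move_linear([px,py,bottom+zg-.001],v=.03,force_limit=4); print('contact',b); s=st()
    command_gripper(min(.085,w+.014)); st()
    move_linear([px,py,.16],v=.15)
    return True
E
python3 - <<'E'
from h import *
place(.008,.004,.068)
move_to([.45,-.12,.2],Rd(np.pi/2))
for n in('top','side'):
    im,d=capture(n); save(n+'3',im)
E
```

```text
t10.7 p [0.5848 0.1781 0.15  ] w0.0650 F [ 0.4  0.  -0.1]
contact True
t12.4 p [0.5844 0.179  0.012 ] w0.0652 F [-0.8  0.2  6.4]
t12.7 p [0.5839 0.1788 0.0113] w0.0816 F [-0.4 -0.3  0.7]
```

View pics/top3.png

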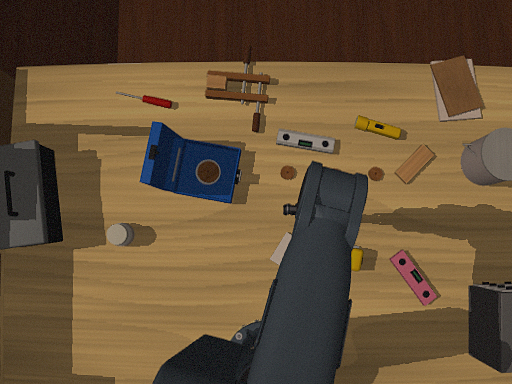

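View pics/side3.png

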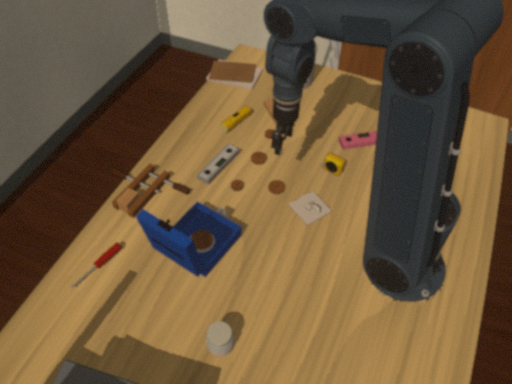

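```bash
python3 - <<'E'
from h import *
for n,f in(('top','top3'),('side','side3')):
    im=cv2.cvtColor(cv2.imread(f'pics/{f}.png'),cv2.COLOR_BGR2RGB)
    print(n,np.round(circ(n,im,.018,PX,PY,.034,'p',.06),4))
    r=rectify(n,im,.013,PX-.06,PX+.06,PY-.06,PY+.06,.0004); save('ring_'+n,r)
    a=cv2.imread(f'pics/ring_{n}.png')
    if n=='top': A=a
cv2.imwrite('pics/ring.png',np.hstack([A,a]))
si=cv2.cvtColor(cv2.imread('pics/side3.png'),cv2.COLOR_BGR2RGB)
for c in ((.57,-.212),(.4626,-.116)): print(circ('side',si,.01,c[0],c[1],.028))
E
```

```text
top [0.585  0.1755 1.8102]
side [0.582  0.1815 1.3281]
(np.float64(0.5695), np.float64(-0.20749999999999996), np.float32(0.21906173))
(np.float64(0.46160000000000007), np.float64(-0.111), np.float32(0.22111785))
```

View pics/ring.png

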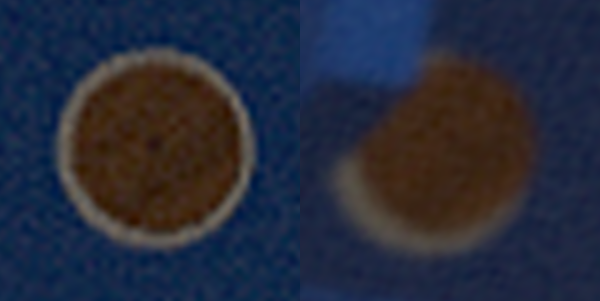

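```bash
sed -i 's/^PX,PY=.*/PX,PY=.585,.1803/' h.py; cat >> h.py <<'E'
def pick(x,y,w,yaw=np.pi/2,tip=.0025):
    move_to([x,y,.12],Rd(yaw)); command_gripper(min(.085,w+.02))
    z=tcpz(tip,w)
    move_linear([x,y,.05],v=.15)
    b=move_linear([x,y,z+.001],v=.05,force_limit=6)
    if b: print('EARLY contact'); st()
    command_gripper(w-.008); s=st(); zg=s['position'][2]
    move_linear([x,y,.15],v=.15); s=st()
    return zg, s['width']>w-.007
E
python3 - <<'E'
from h import *
zg,ok=pick(.570,-.212,.056); print(zg,ok)
if ok: place(.018,zg,.056)
zg,ok=pick(.462,-.115,.056); print(zg,ok)
for n in('top','side'):
    im,d=capture(n); save(n+'4',im)
E
```

```text
t18.1 p [ 0.5703 -0.2121  0.0084] w0.0529 F [-2.5  0.1  8. ]
t19.2 p [ 0.5695 -0.2118  0.1491] w0.0525 F [-0.5  0.5 -1. ]
0.008360142909543936 True
t20.7 p [0.5852 0.1793 0.1499] w0.0529 F [-0.6 -1.  -0.6]
contact True
t22.2 p [0.5848 0.1803 0.0264] w0.0529 F [-1.5 -0.4  6.3]
t22.6 p [0.5844 0.1801 0.0257] w0.0699 F [ 0.5 -0.5 -0.3]
t27.0 p [ 0.4622 -0.115   0.0082] w0.0531 F [-4.1  0.4 11.5]
t28.1 p [ 0.4615 -0.1149  0.1492] w0.0528 F [ 0.2  0.1 -0.2]
0.008239262946857378 True
```

View pics/top4.png

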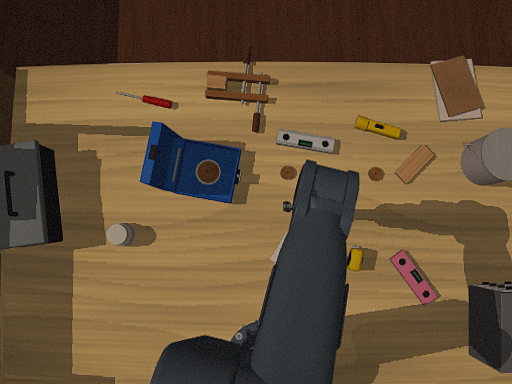

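```bash
python3 - <<'E'
from h import *
place(.028,.0082,.056)
zg,ok=pick(.5842,-.067,.044,tip=.0035); print(zg,ok)
for n in('top','side'):
    im,d=capture(n); save(n+'5',im)
if ok: place(.038,zg,.044)
zg,ok=pick(.5813,-.3433,.044,tip=.0035); print(zg,ok)
for n in('top','side'):
    im,d=capture(n); save(n+'6',im)
E
python3 - <<'E'
import cv2,numpy as np
ims=[cv2.imread(f'pics/{n}.png')[110:240,130:260] for n in('top5','top6')]+[cv2.imread(f'pics/{n}.png')[180:310,130:260] for n in('side5','side6')]
cv2.imwrite('pics/z6.png',cv2.resize(np.vstack([np.hstack(ims[:2]),np.hstack(ims[2:])]),(600,600),interpolation=cv2.INTER_CUBIC))
E
```

```text
t29.4 p [0.5848 0.1792 0.1499] w0.0529 F [-0.1 -0.2 -1.2]
contact True
t30.9 p [0.5849 0.1803 0.0364] w0.0525 F [ 0.4 -0.2  5.8]
t31.2 p [0.5843 0.1801 0.0357] w0.0699 F [ 0.1 -1.  -0.6]
t35.3 p [ 0.5845 -0.0671  0.0114] w0.0406 F [-1.8 -0.   7.7]
t36.4 p [ 0.5837 -0.0669  0.1491] w0.0408 F [ 0.4 -0.2 -0.9]
0.011381768363573942 True
t37.5 p [0.585  0.1794 0.1498] w0.0402 F [ 0.4  0.5 -0.3]
contact True
t38.9 p [0.5849 0.1803 0.0494] w0.0405 F [-1.7  0.6  5.9]
t39.2 p [0.5844 0.1801 0.0487] w0.0582 F [0.3 0.8 0.9]
t44.1 p [ 0.5817 -0.3435  0.0115] w0.0407 F [-1.2  0.   4.4]
t45.2 p [ 0.5809 -0.343   0.1489] w0.0404 F [-0.2 -0.5 -0.6]
0.011454762728889572 True
```

View pics/z6.png

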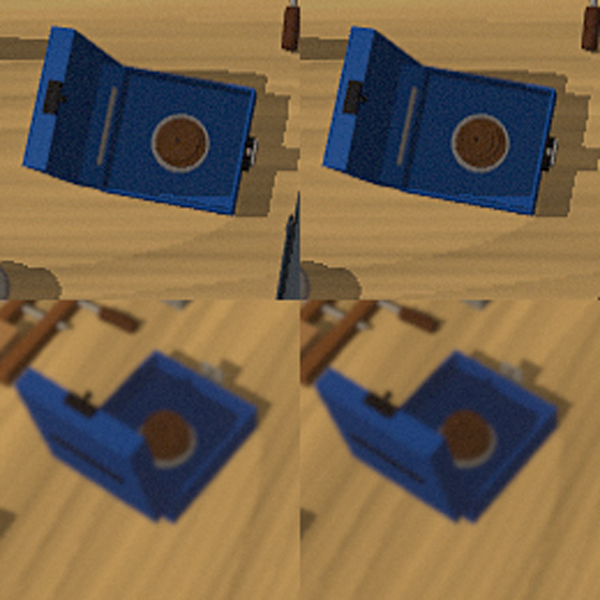

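View pics/top6.png

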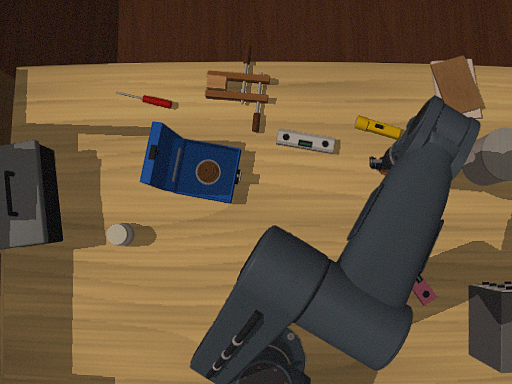

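```bash
python3 - <<'E'
from h import *
place(.048,.0114,.044)
move_to([.45,-.12,.25],Rd(np.pi/2)); command_gripper(.0)
st()
for n in('top','side'):
    im,d=capture(n); save(n+'7',im); np.save(n+'7.npy',d)
im,_=capture('top'); d=np.load('top7.npy'); W=cloud('top',d)
print('small',circ('top',im,.058,PX,PY-.002,.022,'round',.06))
r=rectify('top',im,.058,PX-.06,PX+.06,PY-.06,PY+.06,.0003); save('stack7',r)
for c in[(0,0),(.01,0),(-.01,0),(0,.01),(0,-.01)]:
    u,v=proj('top',[[PX+c[0],PY-.002+c[1],.058]])[0]; print(c,np.round(W[int(round(v)),int(round(u))],4))
# lid cloud
W2=np.vstack([W.reshape(-1,3),cloud('side',np.load('side7.npy')).reshape(-1,3)])
p=W2[np.isfinite(W2[:,0])&(W2[:,2]>.07)&(W2[:,0]>.45)&(W2[:,0]<.78)&(W2[:,1]>.22)&(W2[:,1]<.42)]
print(len(p),p.max(0),p.min(0)); np.save('lid.npy',p)
print(masks_of('top','level')[0]['extent'], [ (round(m['conf'],2),m['extent']) for m in masks_of('top','mid1')+masks_of('top','small1')])
E
```

```text
t47.2 p [0.5854 0.1794 0.15  ] w0.0404 F [ 0.6 -0.7 -0.9]
contact True
t48.5 p [0.5849 0.1803 0.0594] w0.0405 F [-0.7 -0.3  6.8]
t48.8 p [0.5844 0.1801 0.0587] w0.0583 F [ 0.3  0.6 -0.7]
t51.5 p [ 0.45   -0.1199  0.25  ] w0.0005 F [ 0.7  0.4 -0.7]
small (np.float64(0.597), np.float64(0.17729999999999999), np.float32(0.3371239))
(0, 0) [0.5872 0.1802 0.0524]
(0.01, 0) [0.5954 0.1795 0.0586]
(-0.01, 0) [0.5738 0.179  0.0601]
(0, 0.01) [0.5864 0.1887 0.0576]
(0, -0.01) [0.5866 0.1675 0.0564]
3256 [0.69506714 0.34069382 0.23765658] [0.51715067 0.25749474 0.07012653]
[285.9, 130.2, 343.1, 156.4] [(0.5, [141.0, 119.3, 239.9, 199.8]), (0.41, [197.6, 174.8, 212.6, 183.7]), (0.72, [199.6, 161.8, 206.6, 181.2]), (0.24, [140.3, 119.6, 242.7, 201.2])]
```

View pics/stack7.png

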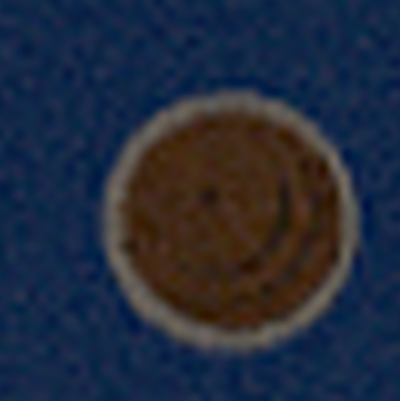

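View pics/top7.png

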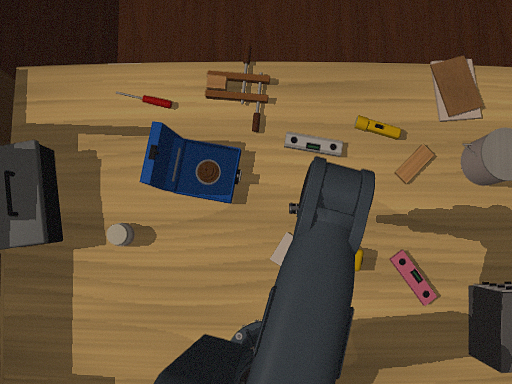

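View pics/side7.png

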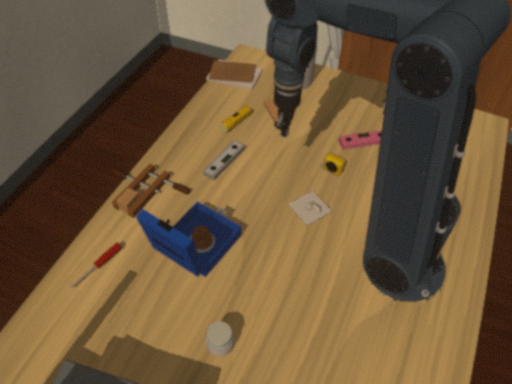

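```bash
python3 - <<'E'
from h import *
for n in('top','side'):
    im=cv2.cvtColor(cv2.imread(f'pics/{n}7.png'),cv2.COLOR_BGR2RGB)
    c=camera_info(n); print(n,'cam',-np.array(c['R']).T@c['t'])
    s=.0005
    R=rectify(n,im,0,.44,.74,.03,.33,s); h=cv2.cvtColor(R,cv2.COLOR_RGB2HSV)
    m=((h[...,0]>100)&(h[...,0]<125)&(h[...,1]>130)).astype(np.uint8); m=cv2.morphologyEx(m,cv2.MORPH_OPEN,np.ones((7,7)))
    save('r0'+n,R); cv2.imwrite(f'pics/m0{n}.png',m*255)
    # bottom boundary per column
    def fit(pts):
        pts=np.array(pts); 
        for _ in range(5):
            vx,vy,x0,y0=cv2.fitLine(pts.astype(np.float32),cv2.DIST_HUBER,0,.001,.001).ravel()
            r=abs((pts[:,0]-x0)*vy-(pts[:,1]-y0)*vx); pts=pts[r<max(.0012,np.median(r)*2.5)]
        return np.round([vx,vy,x0,y0],4),len(pts),round(float(np.median(r)),5)
    P=[]
    for j in range(0,600,2):
        y=.33-j*s
        if .11<y<.24:
            i=np.nonzero(m[:,j])[0]
            if len(i): P.append((.74-i.max()*s,y))
    v=fit(P); print('front',v,'yaw',-np.arctan(v[0][0]/v[0][1]))
    P=[]
    for i in range(0,600,2):
        x=.74-i*s
        if .50<x<.64 and not .54<x<.60:
            j=np.nonzero(m[i])[0]
            if len(j): P.append((x,.33-j.max()*s))
    v=fit(P); print('right',v,'yaw',np.arctan(v[0][1]/v[0][0]))
E
```

```text
top cam [ 0.37593631 -0.00632136  1.46209589]
front (array([0.1779, 0.9841, 0.5008, 0.1745], dtype=float32), 130, 0.00037) yaw -0.17884286
right (array([ 0.9839, -0.179 ,  0.5615,  0.0928], dtype=float32), 80, 0.00038) yaw -0.17996083
side cam [0.11635292 0.86613467 1.21734363]
front (array([0.1554, 0.9879, 0.5118, 0.1626], dtype=float32), 71, 0.00032) yaw -0.15602484
right (array([ 0.9842, -0.177 ,  0.5726,  0.0697], dtype=float32), 77, 0.00024) yaw -0.17793941
```

View pics/r0top.png

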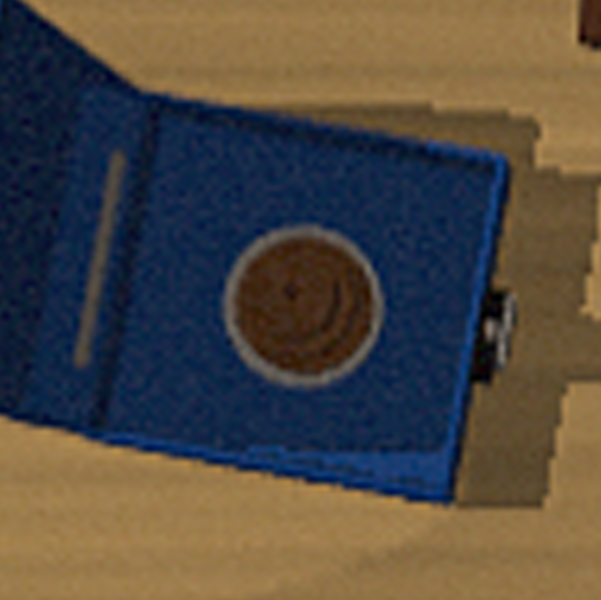

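View pics/r0side.png

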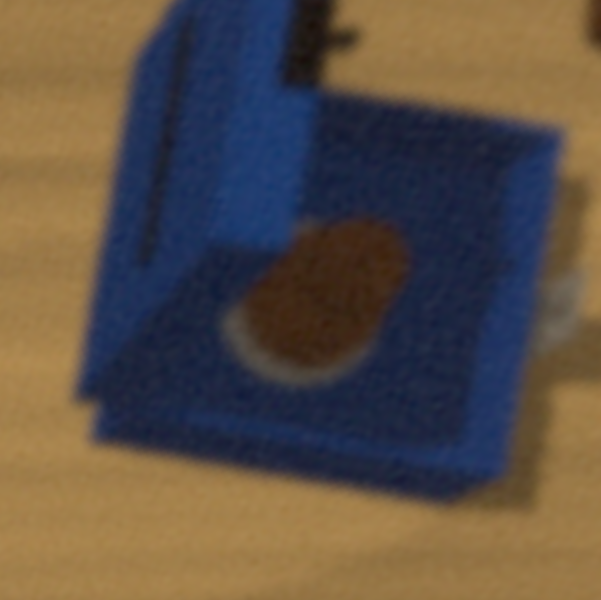

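```bash
cat >> h.py <<'E'
CY=-.178; CO=np.array([.587,.1805,0.])
CR=np.array([[np.cos(CY),-np.sin(CY),0],[np.sin(CY),np.cos(CY),0],[0,0,1]])
def c2w(p): return CO+CR@np.array(p,float)
def w2c(P): return (np.asarray(P)-CO)@CR
E
python3 - <<'E'
from h import *
for n in('top','side'):
    W=cloud(n,np.load(n+'7.npy')).reshape(-1,3); p=w2c(W[np.isfinite(W[:,0])])
    p=p[(p[:,2]>.07)&(p[:,2]<.27)&(abs(p[:,0])<.09)&(p[:,1]>.06)&(p[:,1]<.24)]
    print(n,len(p))
    for z in np.arange(.08,.25,.02):
        q=p[abs(p[:,2]-z)<.01]
        if len(q): print(round(z,2),len(q),np.round(np.percentile(q[:,1],[2,25,50,75,98]),3),np.round(np.percentile(q[:,0],[2,98]),3))
E
```

```text
top 1444
0.08 138 [0.094 0.117 0.118 0.119 0.121] [-0.085  0.081]
0.1 168 [0.097 0.12  0.121 0.122 0.124] [-0.084  0.081]
0.12 170 [0.1   0.123 0.124 0.125 0.127] [-0.084  0.081]
0.14 162 [0.101 0.126 0.127 0.129 0.13 ] [-0.083  0.081]
0.16 81 [0.102 0.126 0.129 0.13  0.131] [-0.084  0.083]
0.18 21 [0.106 0.107 0.113 0.119 0.129] [-0.085  0.084]
0.2 18 [0.108 0.111 0.116 0.121 0.138] [-0.085  0.083]
0.22 639 [0.113 0.12  0.127 0.135 0.143] [-0.082  0.082]
0.24 47 [0.104 0.113 0.117 0.122 0.128] [-0.021  0.019]
side 1812
0.08 131 [0.1   0.125 0.127 0.128 0.129] [-0.089  0.078]
0.1 132 [0.103 0.129 0.13  0.131 0.133] [-0.088  0.08 ]
0.12 114 [0.105 0.129 0.133 0.134 0.137] [-0.088  0.08 ]
0.14 171 [0.111 0.135 0.137 0.138 0.139] [-0.088  0.074]
0.16 147 [0.111 0.137 0.139 0.14  0.141] [-0.088  0.079]
0.18 159 [0.114 0.14  0.142 0.143 0.144] [-0.088  0.079]
0.2 161 [0.118 0.143 0.145 0.146 0.147] [-0.088  0.077]
0.22 749 [0.118 0.127 0.135 0.143 0.148] [-0.087  0.08 ]
0.24 48 [0.112 0.12  0.124 0.129 0.136] [-0.023  0.014]
```

```bash
cat > lid.py <<'E'
from h import *
yaw=CY+np.pi
R=Rd(yaw)
print(ik(c2w([0,.19,.32]),R),ik(c2w([0,.19,.211]),R),ik(c2w([0,-.05,.08]),R))
move_to([.45,.0,.33],R)
move_to(c2w([0,.19,.32]),R)
print(move_linear(c2w([0,.19,.211]),v=.15,force_limit=10)); st()
def tgt(th,s=.155,e=.0):
    d=np.array([-np.cos(th),np.sin(th)]); n=np.array([np.sin(th),np.cos(th)])
    c=np.array([.09,.048])+s*d+(.03-e)*n
    return c2w([0,c[0]+.011,c[1]+.008])
for th in np.arange(1.57,.2,-.15):
    b=move_linear(tgt(th),v=.12,force_limit=35); F=sense()['wrist_force']
    if b: print('stop',th,np.round(F,1)); break
st()
im,d=capture('top'); save('top8',im)
im,d=capture('side'); save('side8',im)
E
python3 lid.py
```

```text
[ 0.53460953  0.62964549  0.82091937  1.76207021  0.         -0.8581868 ] [ 0.53460953  0.60317504  0.49507058  1.46269187  0.         -0.8581868 ] [ 0.22330058  0.44530808 -0.12851015  0.99697809  0.         -1.16949575]
False
t55.2 p [0.6211 0.3673 0.2124] w0.0002 F [0.8 0.6 0.4]
t59.0 p [0.5792 0.1377 0.1194] w0.0003 F [-0.6 -0.6  0.6]
```

```bash
python3 -c "
import cv2,numpy as np
a=cv2.imread('pics/top8.png')[90:270,110:350];b=cv2.imread('pics/side8.png')[150:330,100:340]
cv2.imwrite('pics/z8.png',cv2.resize(np.vstack([a,b]),None,fx=1.6,fy=1.6))"
```

```text
(no output)
```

View pics/z8.png

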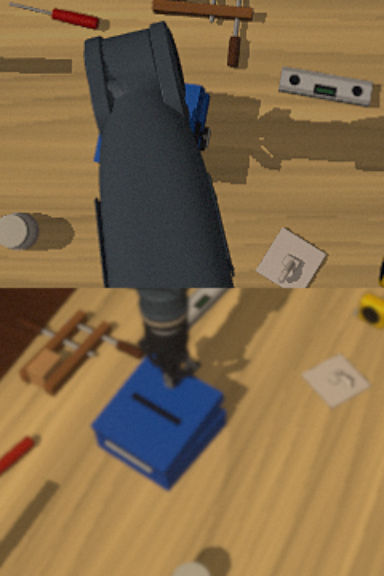

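```bash
python3 - <<'E'
from h import *
R=Rd(CY+np.pi)
p=c2w([0,-.066,.11]); print(move_linear(p,v=.1,force_limit=35)); st()
p=c2w([0,-.066,.082]); print(move_linear(p,v=.03,force_limit=45)); st()
pause(.3); st()
move_linear(c2w([0,-.066,.2]),v=.15)
move_to([.45,-.25,.3],Rd(np.pi/2)); st()
for n in('top','side'):
    im,d=capture(n); save(n+'9',im); np.save(n+'9.npy',d)
    W=cloud(n,d).reshape(-1,3); p=w2c(W[np.isfinite(W[:,0])]); p=p[(abs(p[:,0])<.075)&(abs(p[:,1])<.08)&(p[:,2]>.06)&(p[:,2]<.12)]
    M=np.c_[p[:,:2],np.ones(len(p))]; k=np.linalg.lstsq(M,p[:,2],rcond=None)[0]; print(n,len(p),k)
    for m in masks_of(n,'level'): print(m['conf'],m['extent'])
E
```

```text
False
t59.5 p [0.575  0.1147 0.1098] w-0.0003 F [ 0.2 -0.4  0.3]
True
t60.4 p [0.5754 0.1153 0.0859] w0.0001 F [-3.3  0.4 11.3]
t60.7 p [0.5754 0.1153 0.0859] w-0.0002 F [-3.8 -0.1 11.3]
t63.1 p [ 0.4504 -0.2494  0.2996] w0.0001 F [ 0.8 -0.3  0.2]
top 2625 [ 0.00059411 -0.00305625  0.07757159]
0.83 [418.4, 277.9, 434.9, 306.1]
0.61 [285.2, 132.6, 343.6, 157.7]
side 2258 [-0.00063525 -0.00115871  0.07737783]
0.78 [204.0, 139.5, 245.0, 179.8]
0.77 [341.6, 134.5, 356.2, 150.6]
```

View pics/top9.png

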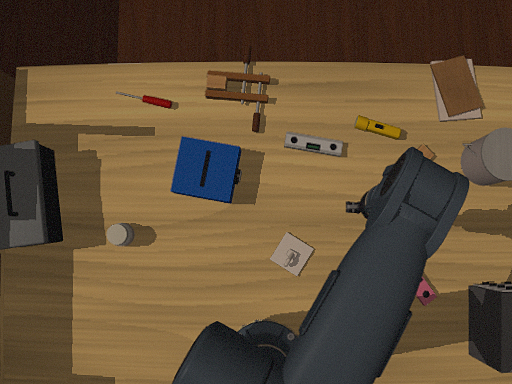

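View pics/side9.png

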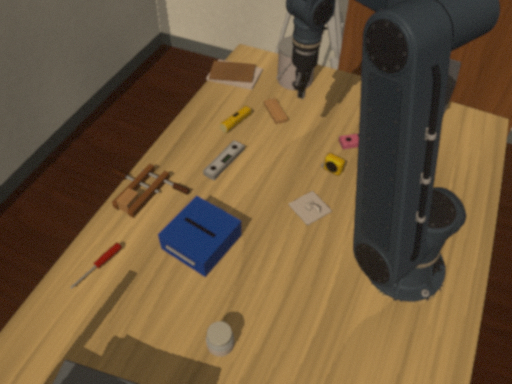

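```bash
cat >> h.py <<'E'
def level_pose(n,im,W,mask):
    # mask from network; use depth pts near top face
    k=cv2.dilate(mask.astype(np.uint8),np.ones((5,5)))>0
    p=W[k&np.isfinite(W[...,0])]; p=p[(p[:,2]>.019)&(p[:,2]<.032)]
    med=np.median(p,0); p=p[np.hypot(*(p-med)[:,:2].T)<.11]
    (cx,cy),(w,h),a=cv2.minAreaRect(p[:,:2].astype(np.float32))
    q=p[:,:2]-p[:,:2].mean(0); ev,V=np.linalg.eigh(q.T@q); ax=V[:,1]; 
    return np.round([cx,cy,w,h,np.arctan(ax[1]/ax[0])%np.pi],4),np.round(p.mean(0),4),len(p)
E
python3 - <<'E'
from h import *
for n in('top','side'):
    im,d=capture(n); W=cloud(n,d)
    for m in masks_of(n,'level'):
        w=W[m['mask']]; 
        if np.nanmedian(w[:,0])>.55: print(n,m['conf'],level_pose(n,im,W,m['mask']))
im=cv2.cvtColor(cv2.imread('pics/top9.png'),cv2.COLOR_BGR2RGB)
save('lev9',rectify('top',im,.024,.58,.76,-.28,-.02,.0005))
E
```

```text
top 0.86 (array([ 0.6746, -0.1533,  0.1805,  0.0498,  1.3909]), array([ 0.6742, -0.1501,  0.0244]), 805)
side 0.67 (array([ 0.6714, -0.1468,  0.1827,  0.052 ,  1.392 ]), array([ 0.6725, -0.1422,  0.0237]), 510)
```

View pics/lev9.png

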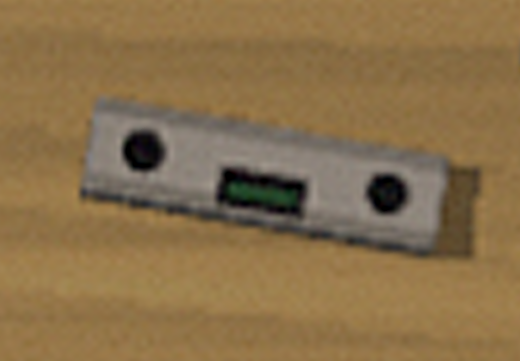

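```bash
python3 - <<'E'
from h import *
yaw=1.391+np.pi/2; R=Rd(yaw)
x,y=.673,-.1485
move_to([x,y,.15],R); command_gripper(.08)
print(move_linear([x,y,.05],v=.15,force_limit=8))
z=tcpz(.005,.044); b=move_linear([x,y,z],v=.05,force_limit=6); print(b)
command_gripper(.03); s=st(); zg=s['position'][2]
move_linear([x,y,.15],v=.15); s=st()
im,d=capture('side'); save('side10',im)
im,d=capture('top'); save('top10',im)
print(zg, ik(c2w([-.139,0,zg]),Rd(CY+np.pi)), ik(c2w([-.16,0,zg]),Rd(CY+np.pi/2)))
E
python3 -c "
import cv2,numpy as np
a=cv2.imread('pics/top10.png')[60:260,200:400];b=cv2.imread('pics/side10.png')[60:260,120:320]
cv2.imwrite('pics/z10.png',cv2.resize(np.hstack([a,b]),None,fx=2,fy=2))"
```

```text
False
False
t67.5 p [ 0.6733 -0.1486  0.0116] w0.0465 F [ 0.  -0.8  4.6]
t68.6 p [ 0.6724 -0.1484  0.1487] w0.0468 F [-0.2  1.1 -2.6]
0.01156052916219437 [ 0.42750507  0.37800056 -0.46055035  0.73224542  0.         -0.96529125] [ 0.4525342   0.35483461 -0.50061621  0.71534551  0.          0.6305342 ]
```

View pics/z10.png

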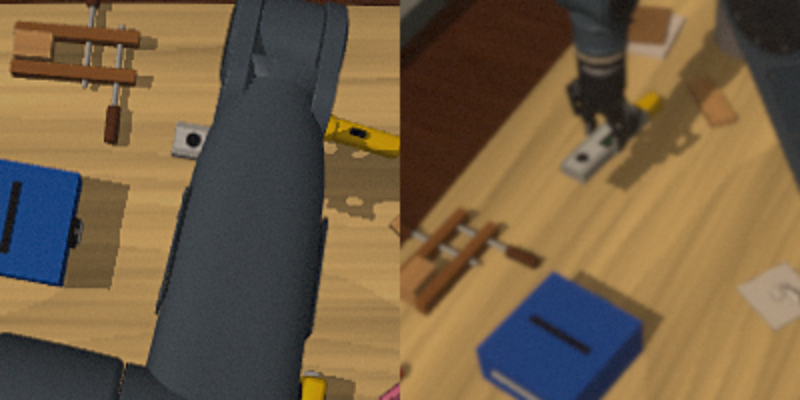

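```bash
python3 - <<'E'
from h import *
R=Rd(CY+np.pi)
move_linear([.45,-.08,.16],v=.2); st()
move_to(c2w([-.141,0,.15]),R); s=st()
if s['width']>.043:
    move_linear(c2w([-.141,0,.03]),v=.12)
    print(move_linear(c2w([-.141,0,.0105]),v=.03,force_limit=5)); st()
    command_gripper(.058); st()
    move_linear(c2w([-.141,0,.15]),v=.15)
move_linear(c2w([-.2,0,.15]),v=.15)
move_to([.3,-.1,.25],R)
for n in('side','top'):
    im,d=capture(n); save(n+'11',im); W=cloud(n,d)
    for m in masks_of(n,'level'):
        w=W[m['mask']]
        if np.nanmedian(w[:,1])>-.2: 
            L=level_pose(n,im,W,m['mask']); print(n,m['conf'],L,w2c([*L[0][:2],0]))
E
```

```text
t70.0 p [ 0.451  -0.0802  0.16  ] w0.0469 F [ 0.5 -0.8 -2.6]
t71.1 p [0.4485 0.2047 0.1498] w0.0467 F [-1.1  0.9 -3.7]
True
t72.4 p [0.4442 0.2038 0.0276] w0.0466 F [-1.8  0.8 -2.1]
t72.7 p [0.4391 0.2031 0.0263] w0.0574 F [-17.4   2.1   2.6]
side 0.74 (array([0.4408, 0.2044, 0.1817, 0.0503, 1.4037]), array([0.4408, 0.208 , 0.0234]), 857) [-0.14812178 -0.00236402  0.        ]
top 0.62 (array([0.4432, 0.2008, 0.1813, 0.048 , 1.4018]), array([0.4433, 0.1993, 0.0239]), 841) [-0.14512228 -0.00548219  0.        ]
```

View pics/top11.png

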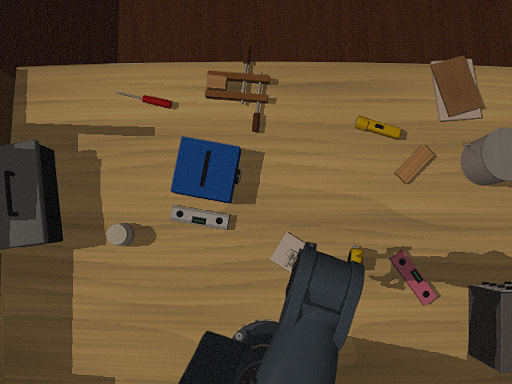

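```bash
python3 - <<'E'
from h import *
R=Rd(CY+np.pi/2); y=-.003
command_gripper(.06)
z=tcpz(.006,.06)
move_to(c2w([-.215,y,.12]),R)
print(move_linear(c2w([-.215,y,z]),v=.12,force_limit=8)); st()
print(move_linear(c2w([-.165,y,z]),v=.05,force_limit=10)); s=st(); print(w2c(s['position']))
print(move_linear(c2w([-.130,y,z]),v=.02,force_limit=12)); s=st(); print(w2c(s['position']))
move_linear(c2w([-.215,y,z]),v=.1)
move_linear(c2w([-.215,y,.15]),v=.15)
move_to([.3,-.1,.25],R)
for n in('side','top'):
    im,d=capture(n); save(n+'12',im); W=cloud(n,d)
    for m in masks_of(n,'level'):
        w=W[m['mask']]
        if np.nanmedian(w[:,1])>-.2: 
            L=level_pose(n,im,W,m['mask']); print(n,m['conf'],L,w2c([*L[0][:2],0]))
    W=W.reshape(-1,3); p=w2c(W[np.isfinite(W[:,0])]); p=p[(abs(p[:,0])<.075)&(abs(p[:,1])<.08)&(p[:,2]>.06)&(p[:,2]<.12)]
    M=np.c_[p[:,:2],np.ones(len(p))]; k=np.linalg.lstsq(M,p[:,2],rcond=None)[0]; print(n,len(p),k)
a=cv2.imread('pics/top12.png')[120:250,130:260];b=cv2.imread('pics/side12.png')[170:300,140:270]
cv2.imwrite('pics/z12.png',cv2.resize(np.hstack([a,b]),None,fx=3,fy=3,interpolation=cv2.INTER_CUBIC))
E
```

```text
False
t79.1 p [0.3753 0.2158 0.0093] w0.0600 F [0.7 0.2 0.3]
False
t80.2 p [0.4242 0.2067 0.0088] w0.0600 F [-0.9  0.5 -1.1]
[-0.16482667 -0.00304932  0.00878774]
True
t81.3 p [0.4422 0.2032 0.0084] w0.0602 F [-0.3 -0.3  0.2]
[-0.14651753 -0.00333005  0.00839767]
side 0.73 (array([0.4781, 0.1999, 0.1863, 0.0528, 1.3795]), array([0.4789, 0.2024, 0.0237]), 922) [-0.11061435 -0.00018852  0.        ]
side 0.64 (array([0.5142, 0.2238, 0.1916, 0.0854, 1.202 ]), array([0.5099, 0.2212, 0.0245]), 257) [-0.07931651  0.02972577  0.        ]
side 2276 [-0.00040249 -0.00134221  0.07721087]
top 0.74 (array([0.4792, 0.1952, 0.1842, 0.0486, 1.3917]), array([0.4789, 0.1934, 0.0238]), 855) [-0.10869954 -0.0046195   0.        ]
top 2630 [-0.00053695 -0.00019694  0.07759539]
```

View pics/z12.png

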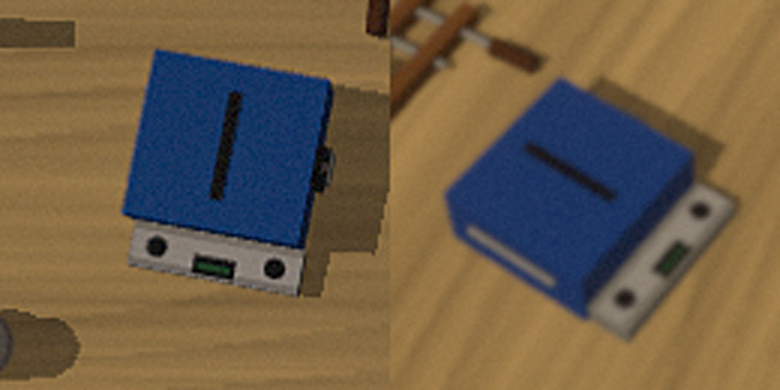

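```bash
python3 - <<'E'
from h import *
R=Rd(CY+np.pi/2); y=-.003
z=tcpz(.006,.06)
move_to(c2w([-.215,y,.12]),R)
move_linear(c2w([-.215,y,z]),v=.12,force_limit=8)
print(move_linear(c2w([-.152,y,z]),v=.06,force_limit=10))
for k in range(2):
    b=move_linear(c2w([-.130,y,z]),v=.015,force_limit=15); s=st(); print(b,w2c(s['position']))
move_linear(c2w([-.215,y,z]),v=.1)
move_linear(c2w([-.215,y,.15]),v=.15)
move_to([.3,-.1,.25],R); pause(.5)
for n in('side','top'):
    im,d=capture(n); save(n+'13',im); W=cloud(n,d)
    for m in masks_of(n,'level'):
        w=W[m['mask']]
        if np.nanmedian(w[:,1])>-.2: 
            L=level_pose(n,im,W,m['mask']); print(n,m['conf'],L,w2c([*L[0][:2],0]))
    W=W.reshape(-1,3); p=w2c(W[np.isfinite(W[:,0])]); p=p[(abs(p[:,0])<.075)&(abs(p[:,1])<.08)&(p[:,2]>.06)&(p[:,2]<.12)]
    M=np.c_[p[:,:2],np.ones(len(p))]; k=np.linalg.lstsq(M,p[:,2],rcond=None)[0]; print(n,len(p),k)
im=cv2.cvtColor(cv2.imread('pics/top13.png'),cv2.COLOR_BGR2RGB)
r=rectify('top',im,.024,.43,.55,.08,.3,.0004)
save('lev13',r)
E
```

```text
False
t89.0 p [0.4422 0.2032 0.0084] w0.0600 F [-0.8  0.4  1. ]
True [-0.14651112 -0.0033194   0.00841552]
t89.4 p [0.4421 0.2028 0.0079] w0.0601 F [0.2 1.2 0.1]
True [-0.14654116 -0.00368956  0.00792305]
side 0.82 (array([0.478 , 0.1999, 0.185 , 0.0528, 1.3907]), array([0.4789, 0.2015, 0.0236]), 912) [-0.11071277 -0.00020623  0.        ]
side 2263 [-0.00088183 -0.00174263  0.07731381]
top 0.9 (array([0.4792, 0.1952, 0.1845, 0.0486, 1.398 ]), array([0.4789, 0.1932, 0.024 ]), 848) [-0.10869954 -0.0046195   0.        ]
top 2623 [ 0.00109153 -0.00266006  0.07765659]
```

View pics/lev13.png

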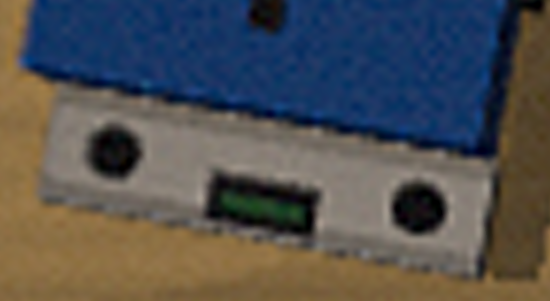

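View pics/top13.png

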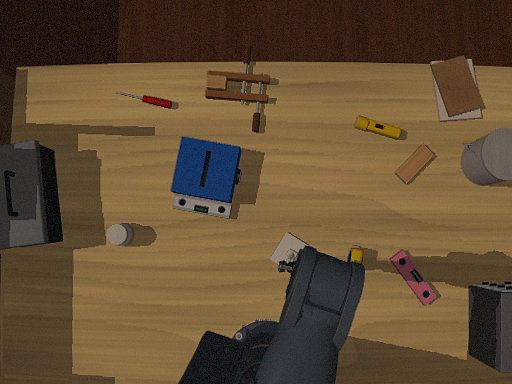

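```bash
python3 - <<'E'
from h import *
st(); hand_in()
E
```

```text
t93.3 p [ 0.3  -0.1   0.25] w0.0597 F [0.3 0.  0.4]
the job is handed in; nothing more can be done
```

The job is handed in at 93 s, with every check I could make inside the limits. It reports no verdict.

- **Rounds:** Five were present: one wide, two mid and two small. They are stacked widest to narrowest, and the last look before shutting the lid put the top round's centre about 1 mm from the plate's.
- **Lid:** It is shut and the catch took. The top face sits at 77.6 mm and stayed within about 0.003 rad of level after I let go. The stack was not visible once the lid was shut.
- **Level:** It had been knocked a few centimetres while I was stacking, so I found it again before picking it up. Two pushes stopped at the same position against the front wall. Its centre reads x = -0.109 m (top camera) and -0.111 m (side camera) in the caddy frame. It is within 5 mm of the wall's middle and about 0.005 rad off parallel.
- **Other things:** The torch, tape measure, tub and offcut look unmoved in the pictures, though I did not measure them.

**Disagreements and mishaps:**
- The two cameras differed by up to 8 mm in y on the rounds. I used their mean, which the first grasp confirmed.
- The circle fit for the top round failed, so I used its centre mark instead.
- While setting the level down, the move stopped early and the gripper touched something with 17 N. The level dropped about 16 mm but landed flat, and I then pushed it into place.

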